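Clamp the lamp, then hold the ball tray level over it

TASK

The bearing ball is to be looked at against the light. First turn the crank of the small vise until its sliding jaw firmly clamps the inspection lamp that stands loose between the jaws. Then lift the tray that carries the steel ball (not the empty one), carry it level so that the ball stays in its pocket, and finish while holding it level and still, centred about 10 cm above the lamp: do not put it down or let go, leave the lamp clamped, and leave the other things on the table where they are.

Things in the scene. Friction and masses are not known exactly. Their poses are not given: they have to be found in the camera images.
- vise: grey rack-and-pinion vise fixed to the table, base 84 (x) x 250 (y) x 14 mm; origin on the table, z up. Own y runs along it, from fixed jaw to crank post: base y = -95 to 155 mm; bed (lamp stands on it) z = 14; fixed jaw face y = -30, sliding jaw face y = +28 at jaw 0; jaws 70 mm wide, tops z = 50; gear housing y = 95 to 139, top z = 54; vertical crank axis at x = 0, y = 117 mm.
- crank (a joint): crank angle about the vertical axis, rad, 0 to 4.5. At 0 its arm points along the vise's +x; grows clockwise from above (+x through -y to -x), driving the jaw 6 mm per rad onto the lamp. Starts at 0 to 1.3; lamp fully clamped at about 3.67, where it stops hard: push on to about 10 N at the knob for a firm clamp. Friction 0.16 N m (4 N at the knob); stays where left, keeping the clamping force.
- jaw (a joint): travel of the sliding jaw towards the fixed jaw, m, = 0.006 x crank angle; 0.022 when the 36 mm lamp is clamped.
- crank_knob (a point): mid-height of the upright black knob at the crank's end: freely spinning round sleeve, 17 mm diameter, 38 mm high (19 mm below to 19 mm above this point), 40 mm from the crank axis, standing on the 14 mm wide crank arm whose top is 22 mm below this point. The point is 96 mm above the table.
- lamp: inspection lamp, a metal block 46 mm (x) x 36 mm (y, the clamped width) x 44 mm high with a 30 mm round lens ring 4 mm high on top; about 160 g, loose on the vise's bed between the jaws. Origin at the centre of its underside, z up.
- lamp_top (a point): centre of the lamp's lens, 48 mm above the lamp's origin (62 mm above the table).
- ball_tray: tray with the ball: white plate 96 (x) x 104 (y) x 8 mm, round pocket 47 mm wide, 3 mm deep in its middle, and a fixed metal bar arching over it along the tray's y: 12 mm thick (x), 98 long (y), z = 60 to 76 mm, on posts at y = +-46; 33 mm free between ball and bar. 0.13 to 0.25 kg. Origin: centre of its underside, z up.
- ball_tray_bar (a point): middle of the carrying bar, 68 mm above the tray's origin, where to grip it across its 12 mm (fingers closing along the tray's x).
- ball_tray_pocket (a point): centre of the pocket's floor, 5 mm above the tray's origin.
- ball_center (a point): centre of the loose steel ball, 22 mm diameter, 44 g, which can roll within the pocket of the ball tray.
- empty_tray: an identical tray without a ball; leave it alone. Origin at the centre of its underside.
- oil: dropper bottle of immersion oil, 30 mm wide, 72 mm high; bystander. Origin at the centre of its underside.
- cover_box: small white cover-glass box 31 x 63 x 23 mm; bystander. Origin at the centre of its underside.
- petri: clear petri dish 60 mm wide, 15 mm high; bystander. Origin at the centre of its underside.

How it is judged (in metres and radians):
On the way, in this order (a step that is already met when the one before it is completed fails the run):
1. the jaw clamps the lamp firmly (more than 5 N) (contact force between jaw and lamp above 5 N), for 0.3 s.
2. the ball tray is lifted clear of the table with the ball in its pocket (height (world z) of ball_tray above 0.05 m and distance between ball_center and ball_tray_pocket below 0.021 m), for 0.2 s.
At the end, for the whole second after the job is handed in: The gripper holds the ball tray level (7 deg) and still, pocket within 25 mm of straight above the lamp, underside 50 to 150 mm above its lens, touching neither lamp nor vise, ball in its pocket; the lamp upright (6 deg) and still clamped (over 3 N) (contact force between jaw and lamp above 3 N and contact force between the fingers and ball_tray above 1 N and contact force between ball_tray and vise below 0.1 N and contact force between ball_tray and lamp below 0.1 N and horizontal distance between ball_tray_pocket and lamp_top below 0.025 m and z of ball_tray in the frame of lamp_top between 0.05 and 0.15 m and angle between ball_tray's own z axis and vertical below 0.12 rad and linear speed of ball_tray below 0.03 m/s and angle between lamp's own z axis and vertical below 0.1 rad and distance between ball_center and ball_tray_pocket below 0.021 m); the arm keeps its last pose, push and grip.
It fails at once if the ball leaves its pocket (distance between ball_center and ball_tray_pocket above 0.03 m).
It fails at once if the ball tray is tipped by more than 20 degrees (angle between ball_tray's own z axis and vertical above 0.35 rad).
It fails at once if a bystander (empty tray, oil bottle, cover-glass box, petri dish) is moved by more than 30 mm (distance of any of empty_tray, oil, cover_box, petri from where it was at the start of the episode above 0.03 m).
It also fails if it takes over 72 s, if anything falls off the work surface, if the arm or the gripper's body presses on something with over 40 N, if the wrist force passes 120 N, or if a joint passes its speed limit or range.

ROBOT

A 7-joint arm with a two-finger parallel gripper is mounted at the origin on a cart in front of the work surface, level with it; the furniture and walls round the work are solid. World frame = base frame: x ahead of the robot, y to its left, z up, the work surface at z = 0. Lengths are in mm, angles in rad, forces in N, time in s.
With the tool pointing down it reaches from about 425 to 1025 mm from the base axis. Payload 9.4 kg.
Tool frame: the origin (TCP) lies at the very end of the fingers, on their centre line; the grasp point (between the pads) lies tcp_to_grasp behind it (tcp_to_grasp is the distance from the TCP to the grasp point, in mm); z points along the fingers, y is the line along which they close (so a half turn about z gives the same grasp; the last joint's range is limited). The gripper opens to 93 mm and grips with 3 to 60 N. Pads are 15 mm wide; open, the fingers measure 128 mm over their backs; the gripper's body (75 mm by 188 mm) begins 65 mm behind the grasp point.
Start: joints at [-1.261, 0.599, -0.003, 1.599, 0.002, 0.943, -0.08], TCP at [273.494, 671.435, 218.618] pointing down, gripper open.
Joint ranges: [-2.57, 2.57], [-0.35, 1.97], [-1.29, 1.29], [0.11, 2.56], [-1.05, 4.19], [0.11, 1.86], [-2.63, 2.63]. Speed limits (rad/s): [2.22, 2.22, 3.01, 3.01, 3.14, 3.14, 3.14].

INTERFACE

Orientations are given as a rotation vector (axis times angle).
In Python, from station import move_pose, move_linear, move_joints, command_gripper, wait, inverse_kinematics, camera, camera_info, MotionError, job_done, read_time, read_qpos, read_qvel, read_tau, read_eef_pos, read_ee_rot, read_wrist_force, read_ft_torque, read_opening, read_grip_force, tcp_to_grasp gives the robot as it stands. Calls block until the motion is done:
- move_pose(position, orientation): joint-space move of the TCP to a pose.
- move_linear(position, orientation=None, vel=150, threshold=None): straight line of the TCP; orientation=None keeps the orientation; vel is the mean speed in mm/s. With threshold (N) it stops when the force on the tool has changed by that much, and returns True; else False.
- move_joints(angles): joint-space move.
- command_gripper(opening, grasp_force=None): finger opening in mm; grasp_force is the grip in N (None keeps the last); returns when the fingers have stopped.
- wait(seconds).
- inverse_kinematics(position, orientation): joint angles nearest the present ones, or None.
- camera(name): name is "side" or "top"; returns the picture (400x640x3 uint8, red, green, blue); there is no depth.
- camera_info(name): a dict with "intrinsics" (3x3 intrinsics, pixels), "rvec" (rotation vector, rad) and "tvec" (3), from world to camera coordinates, as OpenCV has them. Camera axes: x right, y down, z forward; pixel columns grow to the right and rows downward; lengths in mm; the calibration is good to about 2 mm. A picture is of the moment at which its call begins. camera_info takes no time and is no camera call.
A pose or a line that the arm cannot do raises MotionError and nothing moves.
- job_done(): hands the job in; it is judged then, once.
Readings, each from a call of its own:
- read_time(): time.
- read_qpos(): joint angles.
- read_qvel(): joint speeds.
- read_tau(): joint torques, N m.
- read_eef_pos(): TCP position.
- read_ee_rot(): TCP orientation.
- read_wrist_force(): force on the tool from outside, world axes, zero at the start.
- read_ft_torque(): the same for the moment, N m.
- read_opening(): finger opening in mm.
- read_grip_force(): force on a finger pad.
Only numpy, scipy, OpenCV 4.12 (cv2) and the standard library are available. Lean on these libraries where they do the work, as an engineer would, in place of code of your own. Each camera call takes 0.05 s, during which the arm holds its last target. There are 200 camera calls.

## Working session

There is one attempt and no reset: what is moved stays moved. The work goes in short steps, each a Python script; the robot and the scene stay as the last script left them, time stands still between calls to the robot, and variables do not carry over. Pictures are saved under pics/ and viewed, at most 10 in all, crops included, and the job is handed in when it is done.

```bash
ls; mkdir -p pics; python3 - <<'E'
from station import *
import cv2
for n in("top","side"):
    cv2.imwrite(f"pics/{n}0.png",camera(n)[:,:,::-1]); i=camera_info(n); print(n,i)
print(read_time(),tcp_to_grasp, read_ee_rot(), read_opening())
E
```

```text
pics
top {'intrinsics': array([[497.43763414,   0.        , 326.08630197],
       [  0.        , 497.43763414, 201.92120371],
       [  0.        ,   0.        ,   1.        ]]), 'rvec': array([ 2.19567969, -2.16091644,  0.06452259]), 'tvec': array([ 140.7978841 ,  639.86351281, 1098.75271482])}
side {'intrinsics': array([[395.27332503,   0.        , 322.18836925],
       [  0.        , 395.27332503, 200.62083076],
       [  0.        ,   0.        ,   1.        ]]), 'rvec': array([ 2.07093141, -0.36626668,  0.21402038]), 'tvec': array([-550.92605565,  251.25133021,  572.88889532])}
0.1 18.8 [-6.03749151e-01 -3.08291480e+00  2.12210442e-03] 92.75109997910496
```

View pics/top0.png

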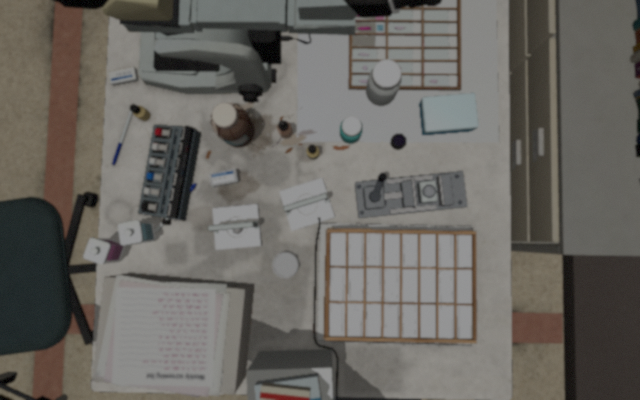

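View pics/side0.png

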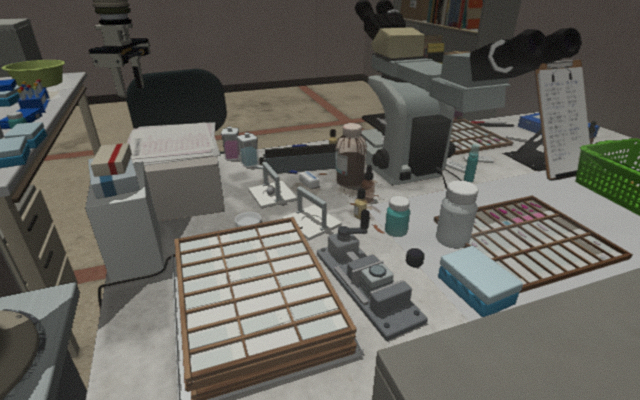

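Top view: the vise spans about (355–467, 172–217) with its knob near (383,177). The trays are near (236,227) and (308,203). I'll enlarge both views to find which tray holds the ball.

```bash
cat > h.py <<'E'
import numpy as np, cv2
from station import *
def cam(n):
    i=camera_info(n); R=cv2.Rodrigues(np.array(i["rvec"]))[0]; return np.array(i["intrinsics"]),R,np.array(i["tvec"])
def ray(n,uv):
    K,R,t=cam(n); d=R.T@np.linalg.solve(K,[uv[0],uv[1],1.]); return -R.T@t, d/np.linalg.norm(d)
def onz(n,uv,z):
    c,d=ray(n,uv); return c+d*(z-c[2])/d[2]
def tri(uvt,uvs):
    c1,d1=ray("top",uvt); c2,d2=ray("side",uvs)
    s=np.linalg.lstsq(np.c_[d1,-d2],c2-c1,rcond=None)[0]
    a,b=c1+s[0]*d1,c2+s[1]*d2; return (a+b)/2,np.linalg.norm(a-b)
def proj(n,p):
    K,R,t=cam(n); q=K@(R@np.array(p,float)+t); return q[:2]/q[2]
E
python3 - <<'E'
import cv2,numpy as np
from h import *
t=cv2.imread("pics/top0.png");s=cv2.imread("pics/side0.png")
g=lambda a:np.clip(a.astype(float)*1.5,0,255).astype('uint8')
a=cv2.resize(g(t[160:260,200:340]),None,fx=5,fy=5,interpolation=cv2.INTER_CUBIC)
b=cv2.resize(g(t[160:230,340:480]),None,fx=5,fy=5,interpolation=cv2.INTER_CUBIC)
cv2.imwrite("pics/t1.png",cv2.resize(np.vstack([a,b])[:, :],None,fx=.7,fy=.7))
cv2.imwrite("pics/s1.png",cv2.resize(g(s[150:340,240:440]),None,fx=3.15,fy=3.15,interpolation=cv2.INTER_CUBIC)[:598])
for uv in [(236,227),(308,203),(430,190),(376,197),(285,264)]: print(uv,onz("top",uv,0).round())
E
```

```text
(236, 227) [578. 358.   0.]
(308, 203) [636. 193.   0.]
(430, 190) [671. -88.   0.]
(376, 197) [652.  36.   0.]
(285, 264) [495. 243.   0.]
```

View pics/t1.png

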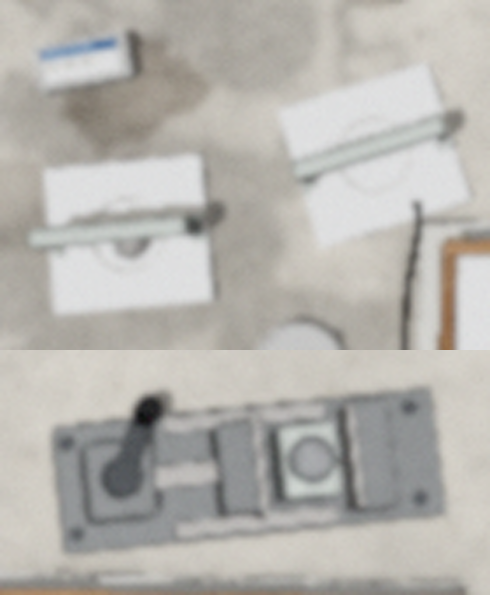

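View pics/s1.png

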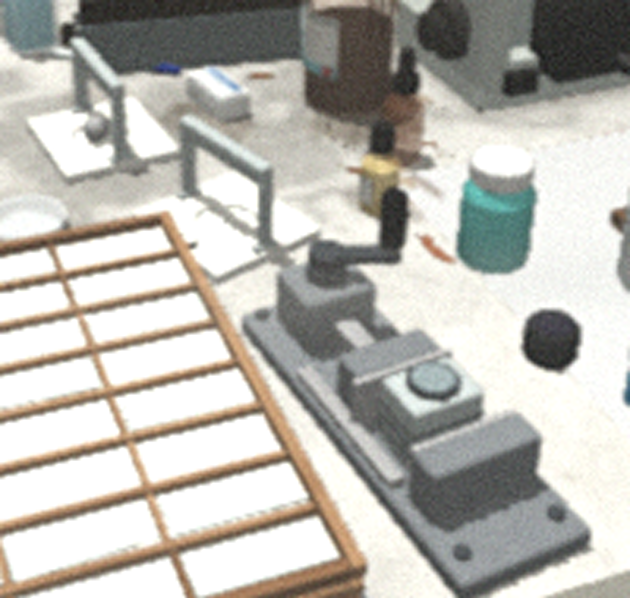

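The ball sits in the left tray, near px (236,227) in the top view; the other tray is empty. Next I'll triangulate the key points.

```bash
cat >> h.py <<'E'
from scipy.spatial.transform import Rotation as Ro
def down(psi):
    y=np.array([np.cos(psi),np.sin(psi),0]); z=np.array([0,0,-1.]); return Ro.from_matrix(np.c_[np.cross(y,z),y,z]).as_rotvec()
E
python3 - <<'E'
from h import *
A=lambda u,v:(200+u/3.5,160+v/3.5)
V=lambda u,v:(340+u/3.5,160+(v-350)/3.5)
S=lambda u,v:(240+u/3.15,150+v/3.15)
P=lambda k,r:print(k,r[0].round(1),r[1].round(1))
P("barL",tri(A(30,238),S(77,44)));P("barR",tri(A(197,226),S(121,85)))
P("ball",tri(A(130,243),S(97,127)))
P("lens",tri(V(312,459),S(434,378)))
P("knobtop",tri(V(149,408),S(395,193)))
P("hub",tri(V(122,478),S(327,248)))
b=[onz("top",V(*p),14)[:2] for p in [(52,430),(432,388),(443,512),(65,552)]]
c=np.mean(b,0); yv=(b[0]+b[3]-b[1]-b[2]);yv/=np.linalg.norm(yv); 
print("vise",np.round(b),c.round(1),"yaw",np.arctan2(yv[1],yv[0])-np.pi/2,"org",c-30*yv,"axis",c+87*yv, "len",np.linalg.norm(b[0]-b[1]),np.linalg.norm(b[0]-b[3]))
t=[onz("top",A(*p),8)[:2] for p in [(43,170),(203,153),(213,300),(55,315)]]
yv=(t[0]+t[3]-t[1]-t[2])
print("tray",np.round(t),np.mean(t,0),"yaw",np.arctan2(yv[1],yv[0])-np.pi/2,np.linalg.norm(t[0]-t[1]),np.linalg.norm(t[0]-t[3]))
P("box",tri((250,350),(90,190))); P("papers",tri((118,276),(133,135)));P("papers2",tri((225,283),(220,150)))
E
```

```text
barL [573.5 404.   68.4] 0.6
barR [583.3 299.   78.1] 1.4
ball [573.2 351.6  16.4] 1.7
lens [661.7 -73.6  62. ] 0.3
knobtop [685.7  33.1 113.7] 0.1
hub [647.4  45.3  74.9] 0.8
vise [[ 683.   86.]
 [ 714. -161.]
 [ 633. -168.]
 [ 603.   77.]] [658.4 -41.4] yaw 0.12357751770966385 org [662.1319999  -71.13405564] axis [647.71020268  44.97370364] len 248.96152002471308 79.98402940642526
tray [[619. 412.]
 [632. 307.]
 [536. 298.]
 [525. 401.]] [578.1914884  354.60272341] yaw 0.11625882955302935 105.51434669971744 95.07517362694237
box [256.8 292.6 110.2] 135.6
papers [367.8 559.8 132.7] 210.3
papers2 [462.2 348.4 145.6] 2.9
```

Heights and sizes agree: lens at 62, knob top at 114, base length 249. The crank starts at about 0.43 rad. Next I'll move above the knob and grip it, closing along the final tangent direction. The sleeve spins freely, so the tool orientation can stay fixed along the arc.

```bash
python3 - <<'E'
from h import *
p=read_eef_pos(); move_linear([p[0],p[1],380],vel=250)
best=None
for psi in (1.167,1.167-np.pi):
    q=inverse_kinematics([685.7,33.1,200],down(psi)); print(psi,q)
    if q is not None and (best is None or abs(q[6])<abs(best[1][6])): best=(psi,q)
psi=best[0]
move_pose([685.7,33.1,260],down(psi))
command_gripper(60,15)
cv2.imwrite("pics/s2.png",camera("side")[100:300,240:480,::-1]); 
if move_linear([685.7,33.1,84],vel=120,threshold=8): print("contact",read_eef_pos())
command_gripper(10,20)
print(psi,read_time(),read_eef_pos(),read_opening(),read_grip_force(),read_wrist_force())
cv2.imwrite("pics/s3.png",cv2.resize(camera("side")[150:330,280:480,::-1],None,fx=3,fy=3))
E
```

```text
1.167 [-0.26729332  0.57807573  0.21470739  1.72185223 -0.15447539  0.85817578
  1.18181208]
-1.974592653589793 [-0.72850351  0.83506357  1.11249185  1.7513257  -0.83550953  1.1116747
 -1.3106042 ]
1.167 6.7667 [685.99484545  33.64566033  84.04204877] 16.505432046875328 19.999091443723955 [1.85046446 2.12787193 0.03755179]
```

View pics/s3.png

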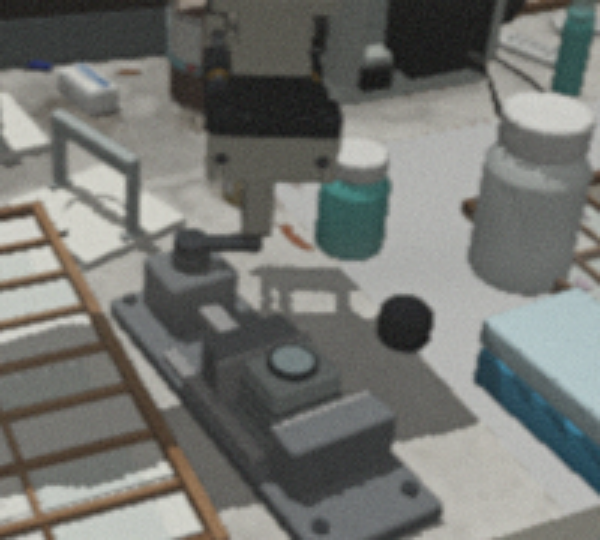

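```bash
cat > crank.py <<'E'
from h import *
ax=np.array([647.6,45.0]); yaw=.124
def turn(th,vel=60):
    a=yaw-th; move_linear([ax[0]+40*np.cos(a),ax[1]+40*np.sin(a),84],vel=vel)
    F=np.array(read_wrist_force()); t=np.array([np.sin(a),-np.cos(a)]); r=np.array([np.cos(a),np.sin(a)])
    p=np.array(read_eef_pos())[:2]-ax
    return -F[:2]@t, F[:2]@r, yaw-np.arctan2(p[1],p[0]), F[2]
if __name__=="__main__":
    for th in list(np.arange(.6,3.5,.2))+list(np.arange(3.5,3.95,.03)):
        f=turn(th,60 if th<3.49 else 20); print(round(th,2),np.round(f,2),round(read_opening(),1))
        if abs(f[0])>(14 if th>3.4 else 18) or abs(f[1])>18: break
    print(read_time(),read_grip_force())
E
python3 crank.py
```

```text
0.6 [ 1.24 -1.03  0.6   1.2 ] 16.6
0.8 [ 1.27 -3.87  0.81  1.15] 16.3
1.0 [-0.01 -4.09  1.01  1.19] 16.7
1.2 [ 0.38 -6.21  1.2   1.63] 16.3
1.4 [ 0.11 -6.5   1.4   0.13] 16.6
1.6 [ 0.64 -7.83  1.59 -0.65] 16.7
1.8 [ 0.15 -7.13  1.79 -1.84] 16.3
2.0 [ 1.1  -7.71  1.98 -2.83] 16.2
2.2 [ 0.71 -7.4   2.18 -3.9 ] 17.0
2.4 [ 0.66 -6.84  2.38 -4.32] 16.5
2.6 [-0.03 -5.94  2.57 -4.5 ] 16.7
2.8 [ 0.39 -5.23  2.77 -4.89] 16.4
3.0 [ 1.45 -5.59  2.97 -5.36] 16.3
3.2 [ 2.17 -4.97  3.18 -4.86] 17.0
3.4 [ 1.62 -4.64 -2.9  -2.74] 16.4
3.5 [ 3.04 -4.35 -2.81 -3.03] 16.5
3.53 [ 3.48 -3.96 -2.78 -1.92] 16.6
3.56 [ 2.17 -3.65 -2.75 -2.4 ] 16.4
3.59 [ 3.2  -4.01 -2.72 -2.24] 16.9
3.62 [ 3.58 -3.32 -2.69 -1.64] 16.6
3.65 [ 3.68 -3.94 -2.66 -1.18] 16.3
3.68 [ 3.7  -3.04 -2.62 -0.35] 16.4
3.71 [ 3.54 -2.75 -2.58 -0.02] 16.4
3.74 [ 4.51 -1.68 -2.55  0.25] 16.8
3.77 [ 6.19 -1.35 -2.54  1.29] 16.5
3.8 [ 9.32 -0.89 -2.53  3.12] 16.2
3.83 [10.75 -1.53 -2.52  4.05] 16.4
3.86 [12.67 -1.79 -2.51  5.56] 16.8
3.89 [15.38 -1.97 -2.5   6.31] 16.6
14.65 20.008950768296927
```

The crank stopped hard with about 15 N at the knob. I'll release it, rise, and look at the clamped lamp, the ball tray and the paper stack beside it.

```bash
python3 - <<'E'
from h import *
wait(0.5); command_gripper(60,20)
p=read_eef_pos(); move_linear([p[0],p[1],300],vel=200)
for q in (.12,.12-np.pi,.12+np.pi): print(q,inverse_kinematics([578,354.6,300],down(q)))
t=camera("top")[:,:,::-1];s=camera("side")[:,:,::-1]
cv2.imwrite("pics/t4f.png",t);cv2.imwrite("pics/s4f.png",s)
g=lambda a,f:cv2.resize(np.clip(a.astype(float)*1.5,0,255).astype('uint8'),None,fx=f,fy=f,interpolation=cv2.INTER_CUBIC)
a=g(t[160:300,100:300],4); cv2.imwrite("pics/t4.png",a)
b=g(s[110:310,130:430],2.6)
cv2.imwrite("pics/s4.png",b); print(read_time())
E
```

```text
0.12 [-0.96518244  0.50886985  0.52309555  1.64738323 -0.28251491  1.06143189
 -0.23803712]
-3.021592653589793 [-0.46520342  0.4817432  -0.25948865  1.61306204  0.13635136  1.0645961
  2.49890491]
3.2615926535897932 [-0.46520342  0.4817432  -0.25948865  1.61306204  0.13635136  1.0645961
  2.49890491]
17.35
```

View pics/t4.png

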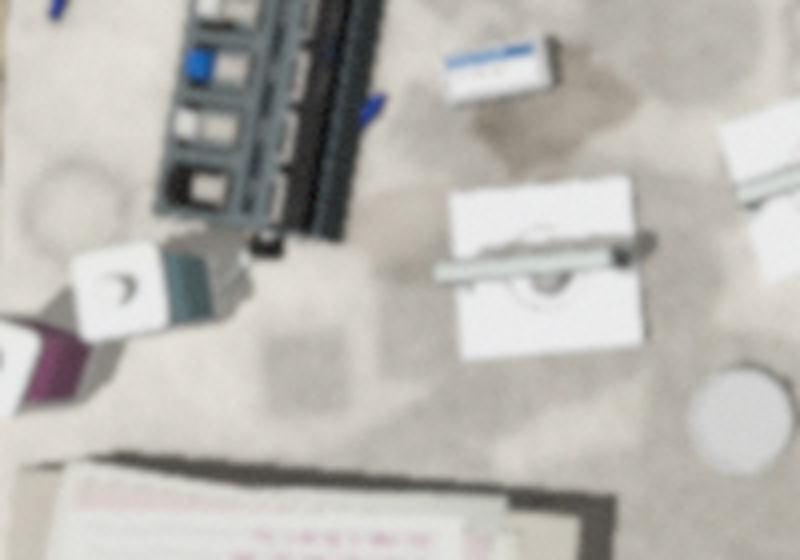

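View pics/s4.png

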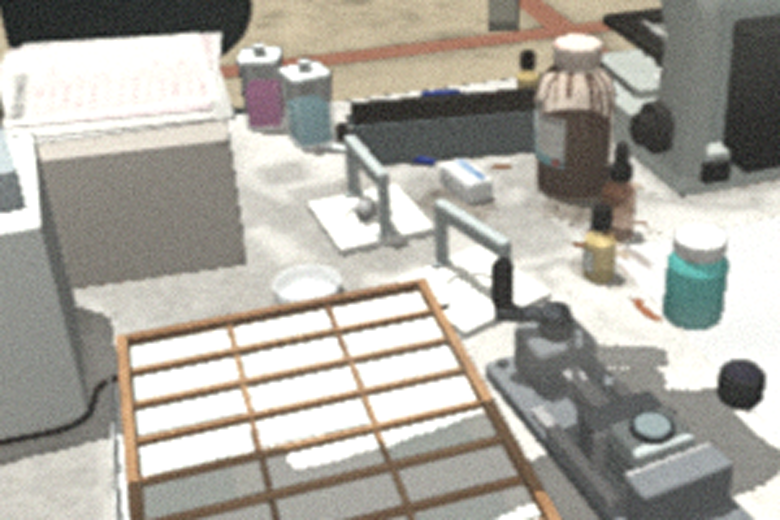

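The ball is still in its pocket (tray around px (237,226) in the top view) and the crank is turned to the far side. The lamp sits against the fixed jaw, lens at side px (381,273). I'll compute the lens position and the stack clearance, then hover over the tray.

```bash
python3 - <<'E'
from h import *
S=lambda u,v:(130+u/2.6,110+v/2.6)
A=lambda u,v:(100+u/4,160+v/4)
print("lens",onz("side",S(653,425),62).round(1))
for a,s in [((580,515),(222,137)),((505,495),(223,116))]:
    r=tri(A(*a),S(*s)); print("stack",r[0].round(1),r[1].round(1))
print("edge left",onz("top",A(290,478),145).round())
t=[onz("top",A(*p),8)[:2] for p in [(450,192),(632,177),(645,342),(463,360)]]
yv=(t[0]+t[3]-t[1]-t[2]); print("tray",np.mean(t,0),np.arctan2(yv[1],yv[0])-np.pi/2)
for k,a,s in [("barL",(437,271),(352,143)),("barR",(612,255),(380,177))]:
    r=tri(A(*a),S(*s)); print(k,r[0].round(1),r[1].round(1), onz("top",A(*a),76).round(1))
E
```

```text
lens [662.7 -83.6  62. ]
stack [447.7 310.9 131.7] 7.7
stack [455.4 348.7 134.8] 11.4
edge left [469. 454. 145.]
tray [578.33949969 354.24081619] 0.10630360451686083
barL [574.8 403.1  65.6] 0.9 [574.2 400.6  76. ]
barR [582.4 307.8  71.2] 4.1 [584.3 306.6  76. ]
```

Lens at (663,-83.5), matching the vise geometry. The stack edge is at x ≤ 469, while the gripper body reaches about x = 480. I'll pick the tray.

```bash
python3 - <<'E'
from h import *
x,y=578.7,354
move_pose([x,y,300],down(.11)); command_gripper(50,30)
if move_linear([x,y,51],vel=130,threshold=10): print("contact",read_eef_pos(),read_wrist_force())
print(read_eef_pos())
command_gripper(5,30)
print(read_time(),read_opening(),read_grip_force(),read_eef_pos())
E
```

```text
[578.9955006  354.19648914  51.63466995]
21.7667 11.689886070416838 30.000151097774506 [578.64568003 353.99021277  51.00895163]
```

```bash
python3 - <<'E'
from h import *
p=read_eef_pos(); move_linear([p[0],p[1],p[2]+20],vel=40); wait(.2)
print(read_opening(),read_grip_force(),read_wrist_force(),read_ft_torque())
move_linear([p[0],p[1],240],vel=100)
move_linear([663,-83.5,240],vel=120)
move_linear([663,-83.5,62+100+51],vel=60); wait(.8)
print(read_time(),read_opening(),read_grip_force(),read_wrist_force(),read_eef_pos(),read_qpos())
s=camera("side")[:,:,::-1];t=camera("top")[:,:,::-1]
g=lambda a,f:cv2.resize(np.clip(a.astype(float)*1.5,0,255).astype('uint8'),None,fx=f,fy=f,interpolation=cv2.INTER_CUBIC)
cv2.imwrite("pics/s5.png",np.vstack([g(s[130:330,280:480],3)])[:600,:])
E
```

```text
11.898212888081087 29.999603033065796 [-0.21363281 -0.61821129 -3.25877994] [-0.09113323  0.0550716  -0.02735554]
29.725 11.668768543919937 29.999618232250214 [ 0.32701403  0.50652686 -2.74505417] [662.9925365  -83.51583356 212.98468365] [-0.26143491  0.57404386  0.47471252  1.76442514 -0.32725157  0.88211136
  0.46844356]
```

View pics/s5.png

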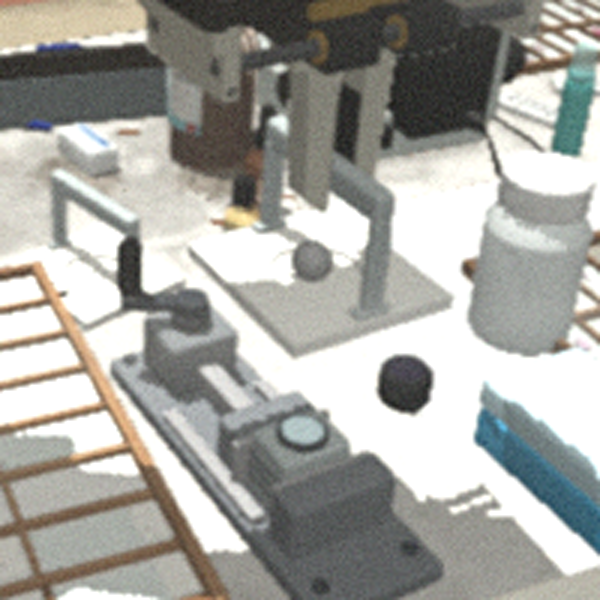

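The tray hangs level with the ball in its pocket (crop px about (312,260)) and the lamp is clamped below it (lens at (303,432)). I'll check the centring numerically, then hand in.

```bash
python3 - <<'E'
from h import *
S=lambda u,v:(280+u/3,130+v/3)
p=onz("side",S(321,272),170); l=onz("side",S(303,432),62); print(p,l)
if np.linalg.norm((p-l)[:2])<15: job_done(); print("handed in",read_time())
E
```

```text
[662.67866034 -85.46591893 170.        ] [661.84751485 -84.76133783  62.        ]
the job is handed in; nothing more can be done
the job is handed in; nothing more can be done
```

The job is handed in: the lamp is clamped (about 15 N at the crank knob), and the gripper holds the ball tray about 100 mm above the lens, level in the last picture and centred to about 1 mm, with the ball in its pocket; the judge's verdict was not shown.

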